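# Turn round the row of reground cutters

### The arm

A 6-joint arm with a two-finger parallel gripper is mounted at the origin on the work surface. World frame = base frame: x ahead of the robot, y to its left, z up, the work surface at z = 0. Lengths are in m, angles in rad, forces in N, time in s.
With the tool pointing down it reaches from about 0.375 to 0.975 m from the base axis. Payload 3.8 kg.
Tool frame: the origin (TCP) lies between the finger pads; the fingertips stand 8 mm ahead of it and the grasp point (between the pads) lies 11 mm behind it; z points along the fingers, y is the line along which they close (so a half turn about z gives the same grasp; the last joint's range is limited). The gripper opens to 85 mm and grips with 20 to 120 N. Pads are 22 mm wide; open, the fingers measure 114 mm over their backs; the gripper's body (76 mm by 85 mm) begins 54 mm behind the grasp point. The pads swing forward as they close: fully open they stand 13 mm farther back than shut.
Start: joints at [1.137, 0.264, 1.604, -0, 1.274, -0.037], TCP at [0.261, 0.623, 0.239] pointing down, gripper open.
Joint ranges: [-2.63, 2.63], [-0.94, 2.18], [0.31, 2.57], [-1.31, 4.45], [0, 2.66], [-2.55, 2.55]. Speed limits (rad/s): [2.57, 2.57, 3.14, 3.14, 3.14, 3.14].

### API

Orientations are given as a unit quaternion [w, x, y, z].
In Python, from plant import ctrl gives the robot as it stands. The module is installed in compiled form; this text tells all that it offers.
- The arm moves only by the tool carry_out, never from a script. Its argument "commands" is one flat list of numbers, 7 for each row, row after row: the shift along the world's x, y, z in mm, then the turn, a rotation vector about the world's x, y, z in degrees, then the opening in per cent of the stroke, from 0 (shut) to 100 (fully open). A call has exactly 8 rows; each row shifts and turns the commanded pose from where the row before left it; what a row does not reach is not made up. A row lasts 1/12 s, in which the tool goes at most 41.7 mm and 7.16 degrees, less where a joint would pass 70% of its speed; a pose out of reach is approached as far as the arm can. A call is refused whole if a number of a shift passes 41.7 or a number of a turn 7.16, either way. A call with a gripper value outside its range is refused whole. The fingers move at their own pace and stop on an object; "force" is the grip in N (left out, the last holds). Time passes only in rows, so rows that do not move let the fingers close, or fill a call up. It gives the time, the measured TCP pose, the force, the opening and the grip force at its end, in the units of the state.
- ctrl.read_state(): the state, without advancing time (a new reading comes with each control period).
- ctrl.snapshot(name): name is "scene" or "side" or "wrist"; returns the picture (400x640x3 uint8, blue, green, red); there is no depth.
- ctrl.get_calibration(name): a dict with "camera_matrix" (3x3 intrinsics, pixels), "D" ([k1, k2, p1, p2, k3] as OpenCV has them; the pictures are not rectified), "pose" (4x4, takes a point from camera to world coordinates). Camera axes: x right, y down, z forward; pixel columns grow to the right and rows downward; lengths in m; the calibration is good to about 2 mm. A picture is of the moment at which its call begins: read the wrist's pose just before it. get_calibration takes no time and is no camera call; for the wrist camera it gives the pose at the moment of the call.
- ctrl.hand_in(): hands the job in; it is judged then, once.
Trained networks look in the newest picture that a camera, given by its name, has taken for a name from the list of things; names that differ only in an ending like _2 or _b are one class to them, and where a whole thing is asked for, a point or a joint stands for the part that bears it (a point fixed in the world has none). Each returns a list of dicts, best first, with "score" (0 to 1); they miss things now and then, are a little off and sometimes report something else, mostly with a low value. They report only what shows in the picture. A call takes as long as a camera call. They do not tell look-alikes from the thing itself.
- ctrl.spot_in(name, camera): "xy" ([column, row] in pixels, amid what is visible of it).
The state is a dict: "clock": time; "qpos": joint angles; "qvel": joint speeds; "tau": joint torques, N m; "ee_pos": TCP position; "tool_rot": TCP orientation; "ft_force": force on the tool from outside, world axes, zero at the start; "torque": the same for the moment, N m; "grip_width": finger opening in m; "grip_force": force on a finger pad.
Only numpy, scipy, OpenCV 4.12 (cv2) and the standard library are available. Lean on these libraries where they do the work, as an engineer would, in place of code of your own. Each camera call takes 0.05 s, during which the arm holds its last target. There are 200 camera calls.

### The job

Move the four cutters from the wooden blocks of the loading rack into the four bays of the aluminium outgoing rack, one in each bay and in reverse order: seen from the robot, the cutter at the left-hand end of the loading rack goes into the bay at the right-hand end, the second from the left into the second from the right, and so on. Stand each one upright and flat on the floor of its bay; do not drop them or tip them over, as their edges are freshly ground.

Things in the scene. Friction and masses are not known exactly. Their poses are not given: they have to be found in the camera images.
- end_mill_mid (a point): Steel cutter standing upright, with a slim 13 mm wide fluted end mill, 28 mm long, standing on top. Total height 80 mm. Round foot 42 mm in diameter and 8 mm thick; above it, from 8 to 52 mm over the underside, a plain round body 30 mm in diameter to grip. This point is on its axis half-way up, 40 mm above its underside; z points up the axis. At the start it stands in block_a.
- ball_cutter_mid (a point): Steel cutter standing upright, ending in a 25 mm ball. Total height 74 mm. Round foot 42 mm in diameter and 8 mm thick; above it, from 8 to 52 mm over the underside, a plain round body 26 mm in diameter to grip. This point is on its axis half-way up, 37 mm above its underside; z points up the axis. At the start it stands in block_b.
- shell_mill_mid (a point): Steel cutter standing upright, the stoutest: flat toothed top with a dark round recess. Total height 66 mm. Round foot 42 mm in diameter and 8 mm thick; above it, from 8 to 66 mm over the underside, a plain round body 38 mm in diameter to grip. This point is on its axis half-way up, 33 mm above its underside; z points up the axis. At the start it stands in block_c.
- countersink_mid (a point): Steel cutter standing upright, ending in a pointed cone. Total height 72 mm. Round foot 42 mm in diameter and 8 mm thick; above it, from 8 to 52 mm over the underside, a plain round body 32 mm in diameter to grip. This point is on its axis half-way up, 36 mm above its underside; z points up the axis. At the start it stands in block_d.
- block_a: One of four alike wooden pocket blocks, 58 x 58 mm, 14 mm high, open on top (floor 4 mm thick, 4 mm walls), fixed on the loading rack with its sides along the rack's; holds the end mill at the start and stays put, so it marks that cutter's place in the starting row. Origin: centre of its underside, 8 mm above the table.
- block_b: One of four alike wooden pocket blocks, 58 x 58 mm, 14 mm high, open on top (floor 4 mm thick, 4 mm walls), fixed on the loading rack with its sides along the rack's; holds the ball cutter at the start and stays put, so it marks that cutter's place in the starting row. Origin: centre of its underside, 8 mm above the table.
- block_c: One of four alike wooden pocket blocks, 58 x 58 mm, 14 mm high, open on top (floor 4 mm thick, 4 mm walls), fixed on the loading rack with its sides along the rack's; holds the shell mill at the start and stays put, so it marks that cutter's place in the starting row. Origin: centre of its underside, 8 mm above the table.
- block_d: One of four alike wooden pocket blocks, 58 x 58 mm, 14 mm high, open on top (floor 4 mm thick, 4 mm walls), fixed on the loading rack with its sides along the rack's; holds the countersink at the start and stays put, so it marks that cutter's place in the starting row. Origin: centre of its underside, 8 mm above the table.
- loading_rack: Dark steel plate 76 x 284 mm, 8 mm thick, fixed on the table, carrying the four wooden blocks in one row. Origin: centre of its underside, at table height; its y axis runs along the row towards the left-hand end (seen from the robot), x across it away from the robot, z up. The blocks' centres are at y = +99, +33, -33 and -99 mm, x = 0; their floors, on which the cutters stand, are 12 mm above the table. Which block is at which place varies.
- outgoing_rack: One-piece aluminium tray 72 x 270 mm, fixed on the table, with four empty square bays in one row. Origin: centre of its underside, at table height; its y axis runs along the row towards the left-hand end (seen from the robot), x across it away from the robot, z up. Bay centres at y = +99, +33, -33 and -99 mm, x = 0. Each bay is 60 x 60 mm inside; bay floors are 6 mm and the 6 mm thick walls' tops 20 mm above the table.
There are look-alikes about, which are no part of the job. What is shaped like the part that bears end_mill_mid but green or purple is not meant. Leave any blue look-alike of the part that bears shell_mill_mid alone.

How it is judged:
By the outcome, as a careful person would: the job done as asked, in the order asked, and still so for the second after the job is handed in, with the robot touching nothing.
It also fails if it takes over 109 s, if anything falls off the work surface, if the arm or the gripper's body presses on something with over 40 N, if the wrist force passes 120 N, or if a joint passes its speed limit or range.

## Working session

There is one attempt and no reset: what is moved stays moved. The work goes in short steps, Python scripts to look and compute and a tool call to move; the robot and the scene stay as the last step left them, time stands still between calls to the robot, and variables do not carry over. Pictures are saved under pics/ and viewed, at most 14 in all, crops included, and the job is handed in when it is done.

Besides the shell and the picture viewer there is one more tool, called after "Request:" in YAML: its name, and indented under it one key for each argument. carry_out: Moves the arm, as the interface text tells. Its arguments: {"type":"object","properties":{"commands":{"type":"array","items":{"type":"number"}},"force":{"type":"number"}},"required":["commands"]}

```bash
mkdir -p pics; python3 - <<'E'
from plant import ctrl
import cv2,numpy as np
s=ctrl.read_state();print(s['clock'],s['ee_pos'],s['tool_rot'],s['grip_width'])
for n in("scene","side"):
    cv2.imwrite(f"pics/{n}0.png",ctrl.snapshot(n))
    c=ctrl.get_calibration(n);print(np.round(c['pose'],3).tolist(),np.round(c['camera_matrix'],1).tolist())
    for t in["end_mill_mid","ball_cutter_mid","shell_mill_mid","countersink_mid","loading_rack","outgoing_rack","block_a"]:
        print(n,t,[(np.round(d['xy']).tolist(),round(d['score'],2)) for d in ctrl.spot_in(t,n)])
E
```

```text
0.0 [0.26055164 0.62193927 0.23795906] [-2.55606527e-04  1.97083746e-01  9.80386034e-01 -1.07496583e-03] 0.08526885933598412
[[0.283, 0.721, -0.632, 1.067], [0.959, -0.213, 0.187, -0.096], [0.0, -0.659, -0.752, 0.65], [0.0, 0.0, 0.0, 1.0]] [[380.8, 0.0, 315.1], [0.0, 380.8, 200.9], [0.0, 0.0, 1.0]]
scene end_mill_mid [([436.0, 221.0], 0.83), ([422.0, 179.0], 0.79), ([459.0, 170.0], 0.76)]
scene ball_cutter_mid [([363.0, 183.0], 0.74), ([422.0, 183.0], 0.56)]
scene shell_mill_mid [([282.0, 162.0], 0.94), ([334.0, 182.0], 0.65)]
scene countersink_mid [([394.0, 176.0], 0.71), ([335.0, 183.0], 0.71)]
scene loading_rack [([370.0, 198.0], 0.69)]
scene outgoing_rack [([202.0, 228.0], 0.76)]
scene block_a [([388.0, 195.0], 0.73), ([366.0, 194.0], 0.67), ([419.0, 190.0], 0.64), ([336.0, 198.0], 0.54)]
[[0.699, -0.461, 0.546, -0.035], [-0.715, -0.436, 0.547, -0.539], [-0.014, -0.773, -0.635, 0.767], [0.0, 0.0, 0.0, 1.0]] [[438.6, 0.0, 320.5], [0.0, 438.6, 197.1], [0.0, 0.0, 1.0]]
side end_mill_mid [([290.0, 161.0], 0.79), ([255.0, 169.0], 0.49), ([232.0, 164.0], 0.47)]
side ball_cutter_mid [([278.0, 192.0], 0.6)]
side shell_mill_mid [([286.0, 246.0], 0.93), ([294.0, 205.0], 0.71)]
side countersink_mid []
side loading_rack [([279.0, 215.0], 0.78), ([275.0, 204.0], 0.17)]
side outgoing_rack [([389.0, 276.0], 0.6)]
side block_a [([290.0, 216.0], 0.79), ([254.0, 180.0], 0.6), ([272.0, 203.0], 0.53), ([261.0, 190.0], 0.5)]
```

View pics/scene0.png

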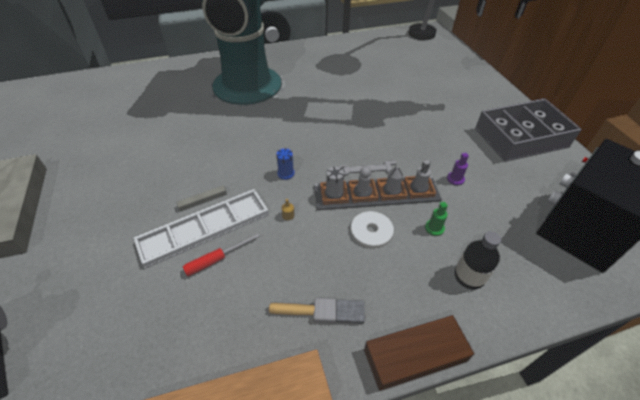

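View pics/side0.png

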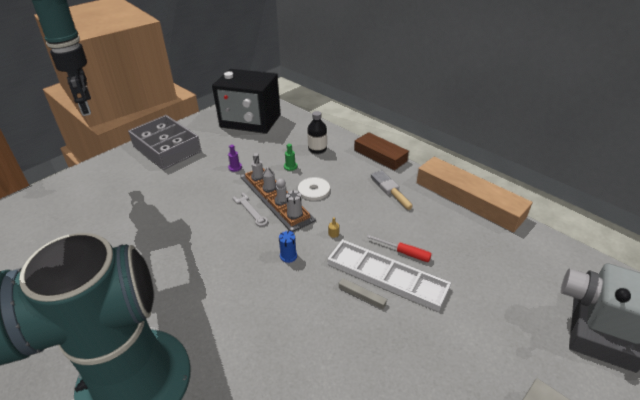

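The scene picture shows the loading rack at about (378,190), with the shell mill (334,182), ball cutter (363,180), countersink (394,178) and end mill (422,178) standing in wooden blocks. The robot's left is image right, so the end mill is at the left-hand end. The empty tray is at (202,228).
Possible mix-ups: purple end mill (459,170), green end mill (436,221) and blue shell mill (285,163). None of these stand in blocks. The grey ones in the blocks are mine.

```bash
cat > h.py <<'E'
from plant import ctrl
import cv2,numpy as np
from scipy.spatial.transform import Rotation as R
def ray(c,px):
    n=cv2.undistortPoints(np.array(px,float).reshape(-1,1,2),c['camera_matrix'],np.array(c['D'],float)).reshape(-1,2)
    T=np.array(c['pose']);d=np.c_[n,np.ones(len(n))]@T[:3,:3].T
    return T[:3,3],d
def onplane(c,px,z):
    o,d=ray(c,px);return o+d*((z-o[2])/d[:,2])[:,None]
def proj(c,P):
    T=np.linalg.inv(np.array(c['pose']));r,_=cv2.Rodrigues(T[:3,:3])
    return cv2.projectPoints(np.array(P,float),r,T[:3,3],c['camera_matrix'],np.array(c['D'],float))[0].reshape(-1,2)
E
python3 - <<'E'
from h import *
c=ctrl.get_calibration("scene");s=ctrl.get_calibration("side")
print("scene outgoing corners z.02",onplane(c,[[134,236],[144,264],[270,210],[262,192]],.02).round(3).tolist())
print("scene load corners z.0",onplane(c,[[317,206],[440,201]],.0).round(3).tolist())
print("cutters scene",onplane(c,[[334,182],[363,183],[394,178],[422,179]],.05).round(3).tolist())
print("side outgoing",onplane(s,[[338,242],[449,287],[442,304],[328,264]],.02).round(3).tolist())
print("side cutters",onplane(s,[[294,205],[280,190],[269,180],[257,168]],.05).round(3).tolist())
cv2.imwrite("pics/crop0.png",cv2.resize(cv2.imread("pics/scene0.png")[140:260,260:480],None,fx=3,fy=3,interpolation=3))
w=ctrl.get_calibration("wrist");st=ctrl.read_state()
T=np.eye(4);q=st['tool_rot'];T[:3,:3]=R.from_quat([q[1],q[2],q[3],q[0]]).as_matrix();T[:3,3]=st['ee_pos']
print((np.linalg.inv(T)@w['pose']).round(3).tolist(),w['camera_matrix'].round().tolist() if hasattr(w['camera_matrix'],'round') else w['camera_matrix'])
print(T.round(3).tolist())
E
```

```text
scene outgoing corners z.02 [[0.523, -0.321, 0.02], [0.599, -0.302, 0.02], [0.534, -0.04, 0.02], [0.477, -0.046, 0.02]]
scene load corners z.0 [[0.536, 0.066, 0.0], [0.6, 0.338, 0.0]]
cutters scene [[0.521, 0.109, 0.05], [0.542, 0.169, 0.05], [0.547, 0.24, 0.05], [0.567, 0.298, 0.05]]
side outgoing [[0.516, -0.044, 0.02], [0.58, -0.31, 0.02], [0.531, -0.323, 0.02], [0.449, -0.075, 0.02]]
side cutters [[0.513, 0.105, 0.05], [0.53, 0.177, 0.05], [0.538, 0.231, 0.05], [0.551, 0.299, 0.05]]
[[-0.0, -0.966, -0.26, 0.066], [1.0, -0.0, 0.001, -0.0], [-0.001, -0.26, 0.966, -0.135], [0.0, 0.0, 0.0, 1.0]] [[350.0, 0.0, 321.0], [0.0, 350.0, 194.0], [0.0, 0.0, 1.0]]
[[-0.922, 0.386, 0.0, 0.261], [0.386, 0.922, 0.0, 0.623], [0.0, 0.0, -1.0, 0.239], [0.0, 0.0, 0.0, 1.0]]
```

View pics/crop0.png

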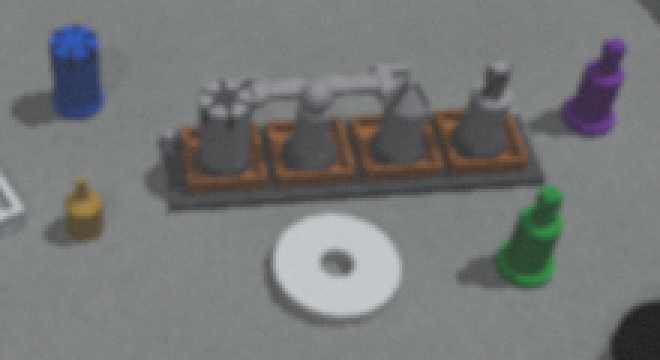

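The crop confirms it: in the grey row, from the robot's left, are end mill, countersink, ball cutter and shell mill. The purple, green and blue ones stand outside the blocks. Next I move the wrist camera over the loading rack.

Request:
carry_out:
  commands: [18, -25, 2.5, 0, 0, -5, 100, 18, -25, 2.5, 0, 0, -5, 100, 18, -25, 2.5, 0, 0, -5, 100, 18, -25, 2.5, 0, 0, -5, 100, 18, -25, 2.5, 0, 0, -5, 100, 18, -25, 2.5, 0, 0, -5, 100, 18, -25, 2.5, 0, 0, -5, 100, 18, -25, 2.5, 0, 0, -5, 100]
  force: 60

```text
clock: 1.47
ee_pos: [0.4055, 0.4213, 0.2596]
tool_rot: [0.0, 0.522, 0.853, 0.0]
ft_force: [0.1, 1.5, -0.3]
grip_width: 0.0854
grip_force: 0.0
```

Request:
carry_out:
  commands: [18, -25, 2.5, 0, 0, -5, 100, 18, -25, 2.5, 0, 0, -5, 100, 18, -25, 2.5, 0, 0, -5, 100, 18, -25, 2.5, 0, 0, -5, 100, 18, -25, 2.5, 0, 0, -5, 100, 18, -25, 2.5, 0, 0, -5, 100, 18, -25, 2.5, 0, 0, -5, 100, 18, -20, 2.5, 0, 0, -5, 100]

```text
clock: 2.13
ee_pos: [0.5496, 0.2256, 0.2797]
tool_rot: [0.0, 0.783, 0.622, 0.0]
ft_force: [0.2, -0.4, 1.3]
grip_width: 0.0851
grip_force: 0.0
```

```bash
cat > look.py <<'E'
from h import *
import sys,pickle
n=sys.argv[1]
s=ctrl.read_state();w=ctrl.get_calibration("wrist");im=ctrl.snapshot("wrist")
cv2.imwrite(f"pics/{n}.png",im);pickle.dump(w,open(f"{n}.pkl","wb"))
m=R.from_quat(np.roll(s['tool_rot'],-1)).as_matrix()
print("t",round(s['clock'],2),"tcp",(s['ee_pos']*1000).round(1),"yawy",np.degrees(np.arctan2(m[1,1],m[0,1])).round(2),"zax",m[:,2].round(4),"w",round(s['grip_width']*1000,1),"F",np.round(s['ft_force'],1))
for t in sys.argv[2:]:
    print(t,[(np.round(d['xy']).tolist(),round(d['score'],2)) for d in ctrl.spot_in(t,"wrist")])
E
python3 look.py w1 block_a
```

```text
t 2.13 tcp [549.6 225.6 279.7] yawy -13.02 zax [ 5.e-04 -2.e-04 -1.e+00] w 85.1 F [ 0.2 -0.4  1.3]
block_a [([310.0, 187.0], 0.93), ([307.0, 69.0], 0.83), ([298.0, 152.0], 0.61), ([319.0, 238.0], 0.58)]
```

View pics/w1.png

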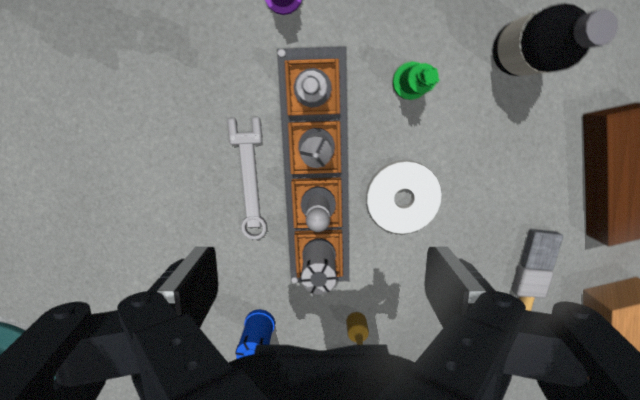

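```bash
cat > fit.py <<'E'
from h import *
def fit(L,W):  # L local xy, W world xy
    L,W=np.array(L,float),np.array(W)[:,:2];lc,wc=L.mean(0),W.mean(0)
    H=(L-lc).T@(W-wc);a=np.arctan2(H[0,1]-H[1,0],H[0,0]+H[1,1])
    M=np.array([[np.cos(a),-np.sin(a)],[np.sin(a),np.cos(a)]]);t=wc-M@lc
    return a,M,t,(W-(L@M.T+t))*1000
E
python3 - <<'E'
from fit import *
import pickle
w=pickle.load(open("w1.pkl","rb"));im=cv2.imread("pics/w1.png")
hsv=cv2.cvtColor(im,cv2.COLOR_BGR2HSV)
m=((hsv[...,0]>5)&(hsv[...,0]<22)&(hsv[...,1]>130)).astype(np.uint8);m[:,:270]=0;m[:,360:]=0
n,l,st,ce=cv2.connectedComponentsWithStats(m)
for i in range(1,n):
    if st[i,4]>200: print(st[i].tolist())
px=[[277,48],[347,47],[286,59],[340,58],[288,115],[340,115]]
zz=[.008,.008,.022,.022,.022,.022]
L=[[-38,142],[38,142],[-29,128],[29,128],[-29,70],[29,70]]
W=[onplane(w,[p],z)[0] for p,z in zip(px,zz)]
a,M,t,r=fit(np.array(L)/1000,W);print(np.degrees(a),t*1000,r.round(1).tolist())
o=im.copy()
for y in(99,33,-33,-99):
  for z,h in((.022,29),(.012,25)):
    P=[np.r_[M@np.array([dx,y+dy])/1000+t if 0 else M@(np.array([dx,y+dy])/1000)+t,z] for dx,dy in((-h,-h),(h,-h),(h,h),(-h,h))]
    cv2.polylines(o,[np.round(proj(w,P)*8).astype(np.int32)],True,(255,255,0),1,cv2.LINE_AA,3)
P=[np.r_[M@(np.array(q)/1000)+t,.008] for q in((-38,-142),(38,-142),(38,142),(-38,142))]
cv2.polylines(o,[np.round(proj(w,P)*8).astype(np.int32)],True,(0,255,0),1,cv2.LINE_AA,3)
cv2.imwrite("pics/ov1.png",cv2.resize(o[30:300,220:420],None,fx=2.2,fy=2.2,interpolation=3))
# cutter axis from tops
print([(round(1000*v,1)) for p,z in(((311,85),.092),((318,152),.084),((317,217),.0735),((319,278),.078)) for v in onplane(w,[p],z)[0][:2]])
for y in(99,33,-33,-99): print(y,(1000*(M@np.array([0,y/1000])+t)).round(1))
E
```

```text
[285, 59, 55, 56, 1674]
[288, 121, 53, 53, 1431]
[292, 178, 50, 50, 1226]
[295, 230, 48, 47, 940]
[347, 313, 13, 31, 253]
-12.034616054844824 [538.90548552 208.31718722] [[-1.0, 0.1], [-0.5, -0.3], [0.9, 0.5], [0.3, 0.6], [0.6, -0.0], [-0.4, -0.9]]
[np.float64(559.0), np.float64(304.7), np.float64(551.1), np.float64(244.0), np.float64(534.4), np.float64(177.4), np.float64(521.1), np.float64(111.3)]
99 [559.5 305.1]
33 [545.8 240.6]
-33 [532. 176.]
-99 [518.3 111.5]
```

View pics/ov1.png

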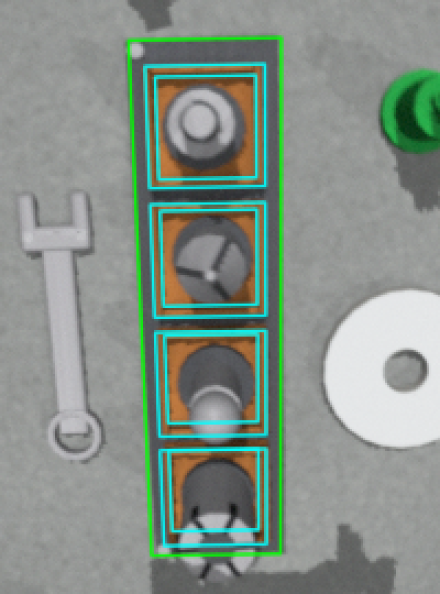

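The wrist picture shows the four blocks at (312,87), (316,147), (317,204) and (319,255), and the model overlay fits within 1 mm. The cutters stand within 5 mm of the block centres. Now the outgoing rack.

Request:
carry_out:
  commands: [-2, -25, 0, 0, 0, 1.5, 100, -2, -25, 0, 0, 0, 1.5, 100, -2, -25, 0, 0, 0, 1.5, 100, -2, -25, 0, 0, 0, 1.5, 100, -2, -25, 0, 0, 0, 1.5, 100, -2, -25, 0, 0, 0, 1.5, 100, -2, -25, 0, 0, 0, 1.5, 100, -2, -25, 0, 0, 0, 1.5, 100]

```text
clock: 2.9
ee_pos: [0.5323, 0.0272, 0.2794]
tool_rot: [-0.0, 0.711, 0.704, 0.0]
ft_force: [0.3, 0.9, 0.1]
grip_width: 0.0856
grip_force: 0.0
```

Request:
carry_out:
  commands: [-2, -25, 0, 0, 0, 1.5, 100, -2, -25, 0, 0, 0, 1.5, 100, -2, -25, 0, 0, 0, 1.5, 100, -2, -25, 0, 0, 0, 1.5, 100, -2, -25, 0, 0, 0, 1.5, 100, -2, -25, 0, 0, 0, 1.5, 100, -2, -20, 0, 0, 0, 1.5, 100, 0, 0, 0, 0, 0, 1.5, 100]

```text
clock: 3.57
ee_pos: [0.5185, -0.1451, 0.2793]
tool_rot: [0.0, 0.634, 0.773, -0.001]
ft_force: [-0.1, 1.7, -0.7]
grip_width: 0.0854
grip_force: 0.0
```

```bash
python3 look.py w2 outgoing_rack
```

```text
t 3.57 tcp [ 518.5 -145.1  279.3] yawy 11.25 zax [-0.     -0.0016 -1.    ] w 85.4 F [-0.1  1.7 -0.7]
outgoing_rack [([323.0, 180.0], 0.7)]
```

View pics/w2.png

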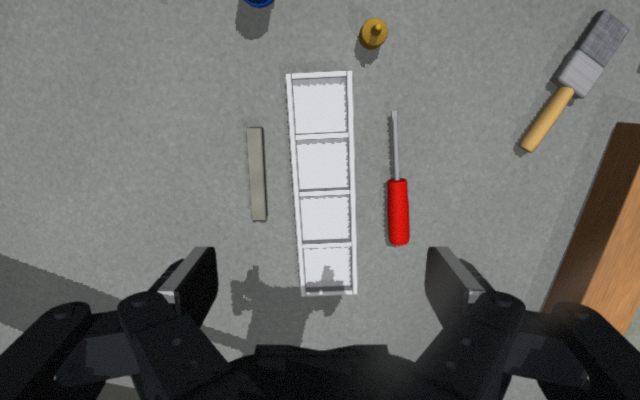

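```bash
python3 - <<'E'
from fit import *
import pickle
w=pickle.load(open("w2.pkl","rb"));im=cv2.imread("pics/w2.png")
L=np.array([[-36,135],[36,135],[36,-135],[-36,-135]])/1000
W=onplane(w,[[287,75],[352,71],[356,293],[303,295]],.02)
a,M,t,r=fit(L,W);print(np.degrees(a),t*1000,r.round(1).tolist())
o=im.copy()
for y,hx,hy in((0,36,135),(99,30,30),(33,30,30),(-33,30,30),(-99,30,30)):
    P=[np.r_[M@(np.array([dx*hx,y+dy*hy])/1000)+t,.02] for dx,dy in((-1,-1),(1,-1),(1,1),(-1,1))]
    cv2.polylines(o,[np.round(proj(w,P)*8).astype(np.int32)],True,(0,0,255),1,cv2.LINE_AA,3)
cv2.imwrite("pics/ov2.png",cv2.resize(o[50:310,240:410],None,fx=2.2,fy=2.2,interpolation=3))
for y in(99,33,-33,-99): print(y,(1000*(M@np.array([0,y/1000])+t)).round(1))
E
```

```text
13.932695646770311 [ 530.51786845 -182.46769612] [[1.4, -1.6], [-0.6, -1.3], [-2.5, 0.8], [1.7, 2.2]]
99 [506.7 -86.4]
33 [ 522.6 -150.4]
-33 [ 538.5 -214.5]
-99 [ 554.4 -278.6]
```

View pics/ov2.png

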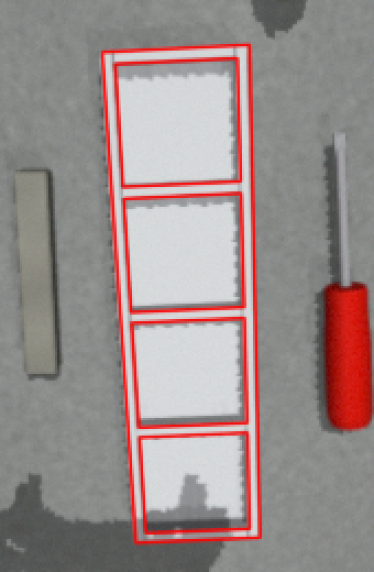

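The outgoing rack fits within 2.5 mm, with yaw 14° and bay floors clear. First pick is the end mill at (559,305), which goes to the right-hand bay at (554,-279).

Request:
carry_out:
  commands: [2.5, 28, 0, 0, 0, -1.45, 100, 2.5, 28, 0, 0, 0, -1.45, 100, 2.5, 28, 0, 0, 0, -1.45, 100, 2.5, 28, 0, 0, 0, -1.45, 100, 2.5, 28, 0, 0, 0, -1.45, 100, 2.5, 28, 0, 0, 0, -1.45, 100, 2.5, 28, 0, 0, 0, -1.45, 100, 2.5, 28, 0, 0, 0, -1.45, 100]

```text
clock: 4.33
ee_pos: [0.5383, 0.0842, 0.2794]
tool_rot: [-0.0, 0.709, 0.705, 0.0]
ft_force: [-0.5, 0.5, -0.0]
grip_width: 0.0853
grip_force: 0.0
```

Request:
carry_out:
  commands: [2.5, 28, 0, 0, 0, -1.45, 100, 2.5, 28, -10, 0, 0, -1.45, 100, 2.5, 28, -10, 0, 0, -1.45, 100, 2.5, 28, -20, 0, 0, -1.45, 100, 2.5, 28, -20, 0, 0, -1.45, 100, 2.5, 28, -20, 0, 0, -1.45, 100, 2.5, 28, -20, 0, 0, -1.45, 100, 2.5, 28, -20, 0, 0, -1.45, 100]

```text
clock: 5.0
ee_pos: [0.5579, 0.3082, 0.1585]
tool_rot: [-0.0, 0.777, 0.63, 0.0]
ft_force: [0.1, -1.2, -0.5]
grip_width: 0.0853
grip_force: 0.0
```

```bash
cat >> look.py <<'E'
E
python3 look.py w3 end_mill_mid; python3 - <<'E'
from h import *
print(R.from_quat(np.roll(ctrl.read_state()['tool_rot'],-1)).as_matrix().round(4).tolist())
E
```

```text
t 5.0 tcp [557.9 308.2 158.5] yawy -11.93 zax [ 0.e+00  4.e-04 -1.e+00] w 85.3 F [ 0.1 -1.2 -0.5]
end_mill_mid [([323.0, 191.0], 0.93), ([464.0, 182.0], 0.75), ([283.0, 57.0], 0.6)]
[[0.203, 0.9792, -0.0067], [0.9792, -0.203, -0.0014], [-0.0027, -0.0063, -1.0]]
```

View pics/w3.png

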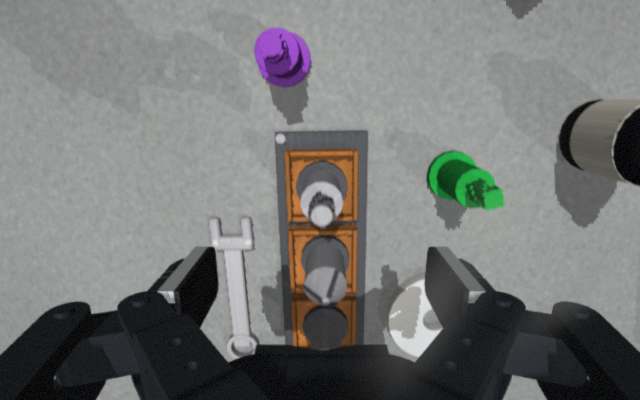

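The end mill is centred between the fingers (top at (320,213)), and the green look-alike at (465,180) is well outside the fingers' sweep. I descend and grip.

Request:
carry_out:
  commands: [1, -3, -17, 0, 0, 0, 100, 0, 0, -17, 0, 0, 0, 100, 0, 0, -17, 0, 0, 0, 100, 0, 0, -17, 0, 0, 0, 100, 0, 0, -17, 0, 0, 0, 100, 0, 0, -17, 0, 0, 0, 100, 0, 0, -12, 0, 0, 0, 100, 0, 0, -7, 0, 0, 0, 100]

```text
clock: 5.77
ee_pos: [0.5586, 0.3023, 0.0369]
tool_rot: [-0.0, 0.777, 0.63, -0.001]
ft_force: [-1.0, -0.3, 0.0]
grip_width: 0.0854
grip_force: 0.0
```

Request:
carry_out:
  commands: [0, 0, 0, 0, 0, 0, 15, 0, 0, 0, 0, 0, 0, 15, 0, 0, 0, 0, 0, 0, 15, 0, 0, 0, 0, 0, 0, 15, 0, 0, 0, 0, 0, 0, 15, 0, 0, 0, 0, 0, 0, 15, 0, 0, 0, 0, 0, 0, 15, 0, 0, 0, 0, 0, 0, 15]
  force: 60

```text
clock: 6.43
ee_pos: [0.5605, 0.3032, 0.0399]
tool_rot: [-0.0, 0.777, 0.63, 0.001]
ft_force: [-2.3, 0.8, 6.7]
grip_width: 0.029
grip_force: 59.6
```

Request:
carry_out:
  commands: [0, 0, 5, 0, 0, 0, 15, 0, 0, 15, 0, 0, 0, 15, 0, 0, 20, 0, 0, 0, 15, 0, 0, 20, 0, 0, 0, 15, 0, 0, 20, 0, 0, 0, 15, 0, 0, 20, 0, 0, 0, 15, 0, -10, 20, 0, 0, 0, 15, 0, -20, 10, 0, 0, 0, 15]

```text
clock: 7.1
ee_pos: [0.5609, 0.2743, 0.1709]
tool_rot: [0.0, 0.776, 0.631, 0.002]
ft_force: [0.7, 0.4, -3.3]
grip_width: 0.0286
grip_force: 59.5
```

Request:
carry_out:
  commands: [0, -34, 0, 0, 0, 1.6, 15, 0, -35, 0, 0, 0, 1.6, 15, 0, -35, 0, 0, 0, 1.6, 15, 0, -35, 0, 0, 0, 1.6, 15, 0, -35, 0, 0, 0, 1.6, 15, 0, -35, 0, 0, 0, 1.6, 15, 0, -35, 0, 0, 0, 1.6, 15, 0, -35, 0, 0, 0, 1.6, 15]

```text
clock: 7.77
ee_pos: [0.5589, -0.0083, 0.1677]
tool_rot: [-0.0, 0.701, 0.713, -0.0]
ft_force: [1.3, -0.1, -3.5]
grip_width: 0.029
grip_force: 59.5
```

Request:
carry_out:
  commands: [-1, -35, 0, 0, 0, 1.7, 15, -1, -35, 0, 0, 0, 1.7, 15, -1, -35, 0, 0, 0, 1.7, 15, -1, -35, 0, 0, 0, 1.7, 15, -1, -35, 0, 0, 0, 1.7, 15, -1, -35, 0, 0, 0, 1.7, 15, 0, -35, 0, 0, 0, 1.7, 15, 0, -28, 0, 0, 0, 1.7, 15]

```text
clock: 8.43
ee_pos: [0.5528, -0.2821, 0.1676]
tool_rot: [-0.0, 0.612, 0.791, -0.001]
ft_force: [0.9, -0.0, -3.2]
grip_width: 0.0287
grip_force: 59.5
```

```bash
python3 look.py w4
```

```text
t 8.43 tcp [ 552.8 -282.1  167.6] yawy 14.49 zax [-1.1e-03 -5.0e-04 -1.0e+00] w 28.7 F [ 0.9 -0.  -3.2]
```

View pics/w4.png

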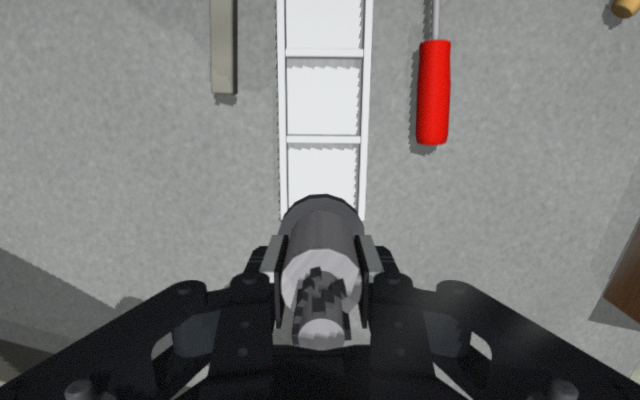

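Held upright and centred over the row; the tool is 4 mm short in y, so I correct that while lowering.

Request:
carry_out:
  commands: [1.5, 3.5, -25, 0, 0, 0, 15, 0, 0, -25, 0, 0, 0, 15, 0, 0, -25, 0, 0, 0, 15, 0, 0, -20, 0, 0, 0, 15, 0, 0, -15, 0, 0, 0, 15, 0, 0, -10, 0, 0, 0, 15, 0, 0, -6, 0, 0, 0, 15, 0, 0, -4, 0, 0, 0, 15]

```text
clock: 9.15
ee_pos: [0.555, -0.2757, 0.0374]
tool_rot: [-0.001, 0.612, 0.791, -0.0]
ft_force: [-0.4, -0.5, -3.6]
grip_width: 0.0287
grip_force: 59.5
```

Request:
carry_out:
  commands: [0, 0, -1, 0, 0, 0, 15, 0, 0, -1, 0, 0, 0, 15, 0, 0, -1, 0, 0, 0, 15, 0, 0, 0, 0, 0, 0, 15, 0, 0, 0, 0, 0, 0, 15, 0, 0, 0, 0, 0, 0, 15, 0, 0, 0, 0, 0, 0, 15, 0, 0, 0, 0, 0, 0, 15]

```text
clock: 9.82
ee_pos: [0.5555, -0.276, 0.0355]
tool_rot: [0.0, 0.612, 0.79, 0.0]
ft_force: [0.2, 0.1, -4.0]
grip_width: 0.0285
grip_force: 59.5
```

Request:
carry_out:
  commands: [0, 0, -0.5, 0, 0, 0, 15, 0, 0, -0.5, 0, 0, 0, 15, 0, 0, -0.5, 0, 0, 0, 15, 0, 0, -0.5, 0, 0, 0, 15, 0, 0, 0, 0, 0, 0, 15, 0, 0, 0, 0, 0, 0, 15, 0, 0, 0, 0, 0, 0, 15, 0, 0, 0, 0, 0, 0, 15]

```text
clock: 10.48
ee_pos: [0.5554, -0.276, 0.0339]
tool_rot: [0.0, 0.612, 0.791, -0.0]
ft_force: [-3.5, 1.6, 5.1]
grip_width: 0.0287
grip_force: 60.1
```

Force reversed to +5 N, so it is standing on the bay floor. I open and rise.

Request:
carry_out:
  commands: [0, 0, 0, 0, 0, 0, 45, 0, 0, 0, 0, 0, 0, 50, 0, 0, 0, 0, 0, 0, 60, 0, 0, 0, 0, 0, 0, 80, 0, 0, 0, 0, 0, 0, 100, 0, 0, 0, 0, 0, 0, 100, 0, 0, 0, 0, 0, 0, 100, 0, 0, 0, 0, 0, 0, 100]

```text
clock: 11.15
ee_pos: [0.5554, -0.276, 0.0332]
tool_rot: [0.0, 0.612, 0.79, 0.0]
ft_force: [-0.3, -0.5, -0.6]
grip_width: 0.0856
grip_force: 0.0
```

Request:
carry_out:
  commands: [0, 0, 10, 0, 0, 0, 100, 0, 0, 15, 0, 0, 0, 100, 0, 0, 20, 0, 0, 0, 100, 0, 0, 25, 0, 0, 0, 100, 0, 0, 25, 0, 0, 0, 100, 0, 0, 25, 0, 0, 0, 100, 0, 10, 10, 0, 0, 0, 100, 0, 20, 0, 0, 0, 0, 100]

```text
clock: 11.82
ee_pos: [0.5579, -0.2481, 0.1682]
tool_rot: [0.004, 0.613, 0.79, 0.001]
ft_force: [0.5, 0.4, 0.5]
grip_width: 0.0855
grip_force: 0.0
```

```bash
python3 look.py w5 end_mill_mid; python3 -c "
from h import *;import pickle
w=pickle.load(open('w5.pkl','rb'));print(proj(w,[[.5544,-.2786,.086],[.5544,-.2786,.014],[.5552,-.276,.086]]).round())"
```

```text
t 11.82 tcp [ 557.9 -248.1  168.2] yawy 14.34 zax [ 0.0075 -0.0043 -1.    ] w 85.5 F [0.5 0.4 0.5]
end_mill_mid [([312.0, 210.0], 0.96)]
[[304. 245.]
 [307. 211.]
 [306. 242.]]
```

View pics/w5.png

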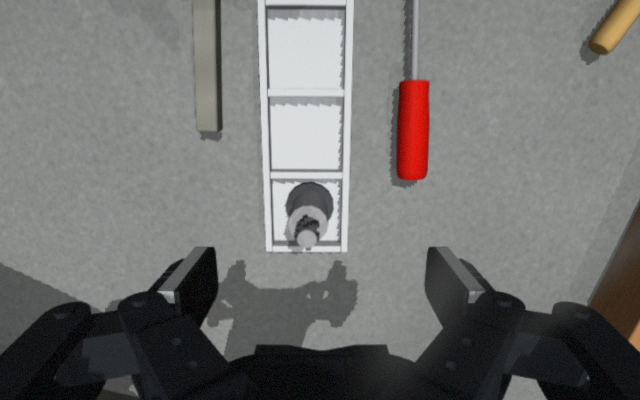

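The end mill stands upright in the right-hand bay (310,205). Next is the countersink at (550,243).

Request:
carry_out:
  commands: [-0.5, 31, 0, 0, 0, -1.6, 100, -0.5, 31, 0, 0, 0, -1.6, 100, -0.5, 31, 0, 0, 0, -1.6, 100, -0.5, 31, 0, 0, 0, -1.6, 100, -0.5, 31, 0, 0, 0, -1.6, 100, -0.5, 31, 0, 0, 0, -1.6, 100, -0.5, 31, 0, 0, 0, -1.6, 100, -0.5, 31, 0, 0, 0, -1.6, 100]

```text
clock: 12.58
ee_pos: [0.5504, 0.0035, 0.1624]
tool_rot: [-0.0, 0.697, 0.717, -0.001]
ft_force: [0.3, -0.5, 0.4]
grip_width: 0.0855
grip_force: 0.0
```

Request:
carry_out:
  commands: [-0.5, 31, 0, 0, 0, -1.6, 100, -0.5, 31, 0, 0, 0, -1.6, 100, -0.5, 31, 0, 0, 0, -1.6, 100, -0.5, 31, 0, 0, 0, -1.7, 100, -0.5, 31, 0, 0, 0, -1.7, 100, -0.5, 31, 0, 0, 0, -1.7, 100, -0.5, 31, 0, 0, 0, -1.7, 100, -0.5, 26, 0, 0, 0, -1.7, 100]

```text
clock: 13.25
ee_pos: [0.5464, 0.2469, 0.1623]
tool_rot: [-0.0, 0.775, 0.632, -0.001]
ft_force: [0.7, 0.1, -0.1]
grip_width: 0.0853
grip_force: 0.0
```

```bash
python3 look.py w6 countersink_mid; python3 -c "
from h import *;import pickle
w=pickle.load(open('w6.pkl','rb'));print(proj(w,[[.550,.243,.084],[.550,.243,.048]]).round())"
```

```text
t 13.25 tcp [546.4 246.9 162.3] yawy -11.66 zax [-1.3e-03 -4.0e-04 -1.0e+00] w 85.3 F [ 0.7  0.1 -0.1]
countersink_mid [([323.0, 194.0], 0.57)]
[[328. 211.]
 [327. 196.]]
```

Request:
carry_out:
  commands: [1.5, -3.5, -17, 0, 0, 0, 100, 0, 0, -17, 0, 0, 0, 100, 0, 0, -17, 0, 0, 0, 100, 0, 0, -17, 0, 0, 0, 100, 0, 0, -17, 0, 0, 0, 100, 0, 0, -17, 0, 0, 0, 100, 0, 0, -15, 0, 0, 0, 100, 0, 0, -8, 0, 0, 0, 100]

```text
clock: 14.02
ee_pos: [0.5468, 0.2398, 0.0354]
tool_rot: [-0.001, 0.775, 0.632, -0.002]
ft_force: [-0.8, 0.4, -1.1]
grip_width: 0.0854
grip_force: 0.0
```

Request:
carry_out:
  commands: [0, 0, 0, 0, 0, 0, 15, 0, 0, 0, 0, 0, 0, 15, 0, 0, 0, 0, 0, 0, 15, 0, 0, 0, 0, 0, 0, 15, 0, 0, 0, 0, 0, 0, 15, 0, 0, 0, 0, 0, 0, 15, 0, 0, 0, 0, 0, 0, 15, 0, 0, 0, 0, 0, 0, 15]

```text
clock: 14.68
ee_pos: [0.5496, 0.2419, 0.0399]
tool_rot: [0.0, 0.775, 0.632, 0.001]
ft_force: [-2.8, 0.3, 6.2]
grip_width: 0.0308
grip_force: 60.0
```

Request:
carry_out:
  commands: [0, 0, 5, 0, 0, 0, 15, 0, 0, 15, 0, 0, 0, 15, 0, 0, 20, 0, 0, 0, 15, 0, 0, 20, 0, 0, 0, 15, 0, 0, 20, 0, 0, 0, 15, 0, 0, 20, 0, 0, 0, 15, 0, 0, 20, 0, 0, 0, 15, 0, -10, 10, 0, 0, 0, 15]

```text
clock: 15.35
ee_pos: [0.55, 0.233, 0.1711]
tool_rot: [0.0, 0.775, 0.632, 0.002]
ft_force: [1.0, -0.0, -2.2]
grip_width: 0.0304
grip_force: 59.7
```

Request:
carry_out:
  commands: [-0.7, -28, 0, 0, 0, 1.6, 15, -0.7, -28, 0, 0, 0, 1.6, 15, -0.7, -28, 0, 0, 0, 1.6, 15, -0.7, -28, 0, 0, 0, 1.6, 15, -0.7, -28, 0, 0, 0, 1.6, 15, -0.7, -28, 0, 0, 0, 1.6, 15, -0.7, -28, 0, 0, 0, 1.6, 15, -0.7, -28, 0, 0, 0, 1.6, 15]

```text
clock: 16.02
ee_pos: [0.5421, 0.0056, 0.1675]
tool_rot: [-0.0, 0.699, 0.715, -0.001]
ft_force: [0.6, 1.0, -3.3]
grip_width: 0.0309
grip_force: 59.7
```

Request:
carry_out:
  commands: [-0.7, -28, 0, 0, 0, 1.6, 15, -0.7, -28, 0, 0, 0, 1.6, 15, -0.7, -28, 0, 0, 0, 1.6, 15, -0.7, -28, 0, 0, 0, 1.6, 15, -0.7, -28, 0, 0, 0, 1.6, 15, -0.7, -28, 0, 0, 0, 1.6, 15, -0.7, -28, 0, 0, 0, 1.6, 15, -0.7, -26, 0, 0, 0, 1.6, 15]

```text
clock: 16.68
ee_pos: [0.5363, -0.2164, 0.1674]
tool_rot: [-0.001, 0.616, 0.788, -0.0]
ft_force: [0.9, 0.4, -1.8]
grip_width: 0.0308
grip_force: 59.7
```

Request:
carry_out:
  commands: [0, 0, 0, 0, 0, 0, 15, 0, 0, 0, 0, 0, 0, 15, 0, 0, 0, 0, 0, 0, 15, 0, 0, 0, 0, 0, 0, 15, 0, 0, 0, 0, 0, 0, 15, 0, 0, 0, 0, 0, 0, 15, 0, 0, 0, 0, 0, 0, 15, 0, 0, 0, 0, 0, 0, 15]

```text
clock: 17.35
ee_pos: [0.5378, -0.2139, 0.1684]
tool_rot: [0.0, 0.616, 0.788, 0.0]
ft_force: [-0.6, 0.5, -2.4]
grip_width: 0.0304
grip_force: 59.7
```

Request:
carry_out:
  commands: [0.5, -0.5, -25, 0, 0, 0, 15, 0, 0, -25, 0, 0, 0, 15, 0, 0, -25, 0, 0, 0, 15, 0, 0, -20, 0, 0, 0, 15, 0, 0, -15, 0, 0, 0, 15, 0, 0, -11, 0, 0, 0, 15, 0, 0, -7, 0, 0, 0, 15, 0, 0, -4, 0, 0, 0, 15]

```text
clock: 18.02
ee_pos: [0.538, -0.2147, 0.0355]
tool_rot: [-0.0, 0.616, 0.788, -0.0]
ft_force: [0.1, 0.8, -2.7]
grip_width: 0.0309
grip_force: 59.7
```

Request:
carry_out:
  commands: [0, 0, -0.5, 0, 0, 0, 15, 0, 0, -0.5, 0, 0, 0, 15, 0, 0, -0.5, 0, 0, 0, 15, 0, 0, -0.5, 0, 0, 0, 15, 0, 0, 0, 0, 0, 0, 15, 0, 0, 0, 0, 0, 0, 15, 0, 0, 0, 0, 0, 0, 15, 0, 0, 0, 0, 0, 0, 15]

```text
clock: 18.68
ee_pos: [0.5382, -0.215, 0.0345]
tool_rot: [0.0, 0.616, 0.788, 0.0]
ft_force: [0.3, 0.0, -2.7]
grip_width: 0.0309
grip_force: 59.7
```

Request:
carry_out:
  commands: [0, 0, -0.5, 0, 0, 0, 15, 0, 0, -0.5, 0, 0, 0, 15, 0, 0, -0.5, 0, 0, 0, 15, 0, 0, -0.5, 0, 0, 0, 15, 0, 0, 0, 0, 0, 0, 15, 0, 0, 0, 0, 0, 0, 15, 0, 0, 0, 0, 0, 0, 15, 0, 0, 0, 0, 0, 0, 15]

```text
clock: 19.35
ee_pos: [0.5383, -0.2151, 0.0339]
tool_rot: [0.0, 0.616, 0.788, -0.0]
ft_force: [-3.9, 1.9, 7.7]
grip_width: 0.0308
grip_force: 60.7
```

Contact again, so I release, rise and go to the ball cutter at (534,177).

Request:
carry_out:
  commands: [0, 0, 0, 0, 0, 0, 45, 0, 0, 0, 0, 0, 0, 50, 0, 0, 0, 0, 0, 0, 60, 0, 0, 0, 0, 0, 0, 80, 0, 0, 0, 0, 0, 0, 100, 0, 0, 0, 0, 0, 0, 100, 0, 0, 0, 0, 0, 0, 100, 0, 0, 0, 0, 0, 0, 100]

```text
clock: 20.02
ee_pos: [0.5381, -0.2149, 0.0322]
tool_rot: [-0.0, 0.616, 0.788, -0.0]
ft_force: [-0.7, -0.3, 0.5]
grip_width: 0.0855
grip_force: 0.0
```

Request:
carry_out:
  commands: [0, 0, 10, 0, 0, 0, 100, 0, 0, 15, 0, 0, 0, 100, 0, 0, 20, 0, 0, 0, 100, 0, 0, 25, 0, 0, 0, 100, 0, 0, 25, 0, 0, 0, 100, 0, 0, 25, 0, 0, 0, 100, 0, 10, 10, 0, 0, 0, 100, 0, 20, 0, 0, 0, 0, 100]

```text
clock: 20.68
ee_pos: [0.5408, -0.1868, 0.1669]
tool_rot: [0.004, 0.617, 0.787, 0.001]
ft_force: [-0.0, 0.2, -0.5]
grip_width: 0.0854
grip_force: 0.0
```

Request:
carry_out:
  commands: [0, 23, 0, 0, 0, -1.6, 100, 0, 23, 0, 0, 0, -1.6, 100, 0, 23, 0, 0, 0, -1.6, 100, 0, 23, 0, 0, 0, -1.6, 100, 0, 23, 0, 0, 0, -1.6, 100, 0, 23, 0, 0, 0, -1.6, 100, 0, 23, 0, 0, 0, -1.6, 100, 0, 23, 0, 0, 0, -1.6, 100]

```text
clock: 21.35
ee_pos: [0.5374, 0.0008, 0.162]
tool_rot: [-0.0, 0.7, 0.714, -0.0]
ft_force: [-0.3, -0.9, -0.7]
grip_width: 0.0851
grip_force: 0.0
```

Request:
carry_out:
  commands: [-0.5, 23, 0, 0, 0, -1.6, 100, -0.5, 23, 0, 0, 0, -1.6, 100, -0.5, 23, 0, 0, 0, -1.6, 100, -0.5, 23, 0, 0, 0, -1.6, 100, -0.5, 23, 0, 0, 0, -1.7, 100, -0.5, 23, 0, 0, 0, -1.7, 100, -0.5, 23, 0, 0, 0, -1.7, 100, -0.5, 17, 0, 0, 0, -1.7, 100]

```text
clock: 22.02
ee_pos: [0.5332, 0.1793, 0.162]
tool_rot: [-0.0, 0.778, 0.629, -0.0]
ft_force: [-0.2, 0.1, 0.1]
grip_width: 0.0853
grip_force: 0.0
```

```bash
python3 look.py w7 ball_cutter_mid; python3 -c "
from h import *;import pickle
w=pickle.load(open('w7.pkl','rb'));print(proj(w,[[.534,.177,.0735],[.534,.177,.049]]).round())"
```

```text
t 22.02 tcp [533.2 179.3 162. ] yawy -12.07 zax [-7.e-04  5.e-04 -1.e+00] w 85.3 F [-0.2  0.1  0.1]
ball_cutter_mid []
[[323. 205.]
 [323. 195.]]
```

View pics/w7.png

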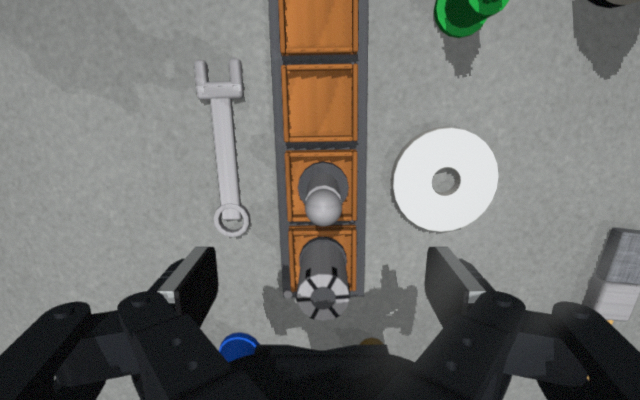

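The ball cutter at (323,208) is where predicted; the white ring at (445,180) is flat and below the fingertips. I descend and grip.

Request:
carry_out:
  commands: [0, -1.5, -17, 0, 0, 0, 100, 0, 0, -17, 0, 0, 0, 100, 0, 0, -17, 0, 0, 0, 100, 0, 0, -17, 0, 0, 0, 100, 0, 0, -17, 0, 0, 0, 100, 0, 0, -17, 0, 0, 0, 100, 0, 0, -15, 0, 0, 0, 100, 0, 0, -8, 0, 0, 0, 100]

```text
clock: 22.78
ee_pos: [0.5322, 0.1746, 0.035]
tool_rot: [-0.001, 0.777, 0.629, -0.002]
ft_force: [-0.5, 0.0, -0.8]
grip_width: 0.0851
grip_force: 0.0
```

Request:
carry_out:
  commands: [0, 0, 0, 0, 0, 0, 10, 0, 0, 0, 0, 0, 0, 10, 0, 0, 0, 0, 0, 0, 10, 0, 0, 0, 0, 0, 0, 10, 0, 0, 0, 0, 0, 0, 10, 0, 0, 0, 0, 0, 0, 10, 0, 0, 0, 0, 0, 0, 10, 0, 0, 0, 0, 0, 0, 10]

```text
clock: 23.45
ee_pos: [0.5353, 0.1759, 0.0387]
tool_rot: [0.0, 0.777, 0.629, 0.001]
ft_force: [-1.5, -0.1, 6.3]
grip_width: 0.0243
grip_force: 59.3
```

Request:
carry_out:
  commands: [0, 0, 5, 0, 0, 0, 10, 0, 0, 15, 0, 0, 0, 10, 0, 0, 20, 0, 0, 0, 10, 0, 0, 20, 0, 0, 0, 10, 0, 0, 20, 0, 0, 0, 10, 0, 0, 20, 0, 0, 0, 10, 0, 0, 20, 0, 0, 0, 10, 0, -10, 10, 0, 0, 0, 10]

```text
clock: 24.12
ee_pos: [0.535, 0.1667, 0.1697]
tool_rot: [0.0, 0.777, 0.63, 0.002]
ft_force: [1.2, 0.7, -1.4]
grip_width: 0.0242
grip_force: 59.0
```

Request:
carry_out:
  commands: [-0.8, -20, 0, 0, 0, 1.6, 10, -0.8, -20, 0, 0, 0, 1.6, 10, -0.8, -20, 0, 0, 0, 1.6, 10, -0.8, -20, 0, 0, 0, 1.6, 10, -0.8, -20, 0, 0, 0, 1.6, 10, -0.8, -20, 0, 0, 0, 1.6, 10, -0.8, -20, 0, 0, 0, 1.6, 10, -0.8, -20, 0, 0, 0, 1.6, 10]

```text
clock: 24.78
ee_pos: [0.5265, 0.0039, 0.1662]
tool_rot: [-0.001, 0.702, 0.712, -0.001]
ft_force: [-0.5, -0.1, -2.2]
grip_width: 0.0249
grip_force: 59.0
```

Request:
carry_out:
  commands: [-0.8, -20, 0, 0, 0, 1.6, 10, -0.8, -20, 0, 0, 0, 1.6, 10, -0.8, -20, 0, 0, 0, 1.6, 10, -0.8, -20, 0, 0, 0, 1.6, 10, -0.8, -20, 0, 0, 0, 1.6, 10, -0.8, -20, 0, 0, 0, 1.6, 10, -0.8, -20, 0, 0, 0, 1.6, 10, -0.8, -16, 0, 0, 0, 1.6, 10]

```text
clock: 25.45
ee_pos: [0.52, -0.1522, 0.1662]
tool_rot: [-0.001, 0.618, 0.786, -0.001]
ft_force: [-0.1, 1.9, -2.7]
grip_width: 0.0245
grip_force: 59.0
```

Request:
carry_out:
  commands: [0, 0, 0, 0, 0, 0, 10, 0, 0, 0, 0, 0, 0, 10, 0, 0, 0, 0, 0, 0, 10, 0, 0, 0, 0, 0, 0, 10, 0, 0, 0, 0, 0, 0, 10, 0, 0, 0, 0, 0, 0, 10, 0, 0, 0, 0, 0, 0, 10, 0, 0, 0, 0, 0, 0, 10]

```text
clock: 26.12
ee_pos: [0.5215, -0.15, 0.1673]
tool_rot: [0.0, 0.618, 0.786, 0.0]
ft_force: [-0.3, 0.7, -2.2]
grip_width: 0.0244
grip_force: 59.0
```

```bash
python3 look.py w8
```

```text
t 26.12 tcp [ 521.5 -150.   167.3] yawy 13.61 zax [ 1.e-04 -0.e+00 -1.e+00] w 24.4 F [-0.3  0.7 -2.2]
```

View pics/w8.png

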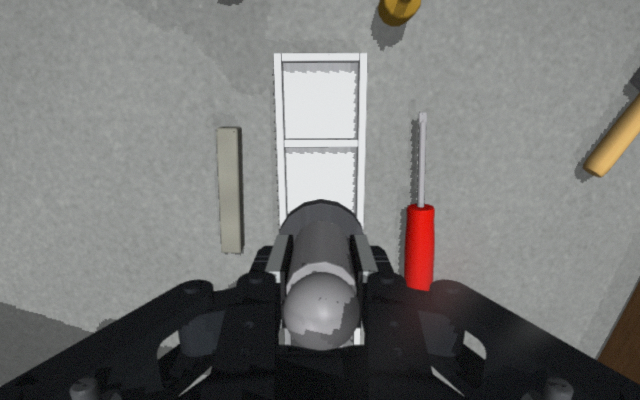

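Ball cutter held upright and centred over the third bay; I lower it.

Request:
carry_out:
  commands: [1, -0.5, -25, 0, 0, 0, 10, 0, 0, -25, 0, 0, 0, 10, 0, 0, -25, 0, 0, 0, 10, 0, 0, -20, 0, 0, 0, 10, 0, 0, -15, 0, 0, 0, 10, 0, 0, -11, 0, 0, 0, 10, 0, 0, -7, 0, 0, 0, 10, 0, 0, -4, 0, 0, 0, 10]

```text
clock: 26.83
ee_pos: [0.5221, -0.1508, 0.0345]
tool_rot: [-0.0, 0.619, 0.786, -0.0]
ft_force: [-0.2, 0.1, -3.1]
grip_width: 0.0244
grip_force: 59.0
```

Request:
carry_out:
  commands: [0, 0, -0.5, 0, 0, 0, 10, 0, 0, -0.5, 0, 0, 0, 10, 0, 0, -0.5, 0, 0, 0, 10, 0, 0, -0.5, 0, 0, 0, 10, 0, 0, -0.5, 0, 0, 0, 10, 0, 0, -0.5, 0, 0, 0, 10, 0, 0, 0, 0, 0, 0, 10, 0, 0, 0, 0, 0, 0, 10]

```text
clock: 27.5
ee_pos: [0.5228, -0.1511, 0.0327]
tool_rot: [0.0, 0.619, 0.786, 0.0]
ft_force: [-0.0, 0.4, 0.6]
grip_width: 0.0246
grip_force: 59.3
```

Request:
carry_out:
  commands: [0, 0, -0.5, 0, 0, 0, 10, 0, 0, 0, 0, 0, 0, 10, 0, 0, 0, 0, 0, 0, 45, 0, 0, 0, 0, 0, 0, 60, 0, 0, 0, 0, 0, 0, 80, 0, 0, 0, 0, 0, 0, 100, 0, 0, 0, 0, 0, 0, 100, 0, 0, 0, 0, 0, 0, 100]

```text
clock: 28.17
ee_pos: [0.5223, -0.1509, 0.0317]
tool_rot: [-0.0, 0.619, 0.786, -0.0]
ft_force: [-0.6, -0.3, 0.5]
grip_width: 0.0856
grip_force: 0.0
```

Request:
carry_out:
  commands: [0, 0, 10, 0, 0, 0, 100, 0, 0, 15, 0, 0, 0, 100, 0, 0, 20, 0, 0, 0, 100, 0, 0, 25, 0, 0, 0, 100, 0, 0, 25, 0, 0, 0, 100, 0, 0, 25, 0, 0, 0, 100, 0, 10, 10, 0, 0, 0, 100, 0, 20, 0, 0, 0, 0, 100]

```text
clock: 28.83
ee_pos: [0.5251, -0.1224, 0.1662]
tool_rot: [0.004, 0.62, 0.785, 0.001]
ft_force: [0.8, 0.3, -0.4]
grip_width: 0.0856
grip_force: 0.0
```

Request:
carry_out:
  commands: [0, 14.5, 0, 0, 0, -1.6, 100, 0, 14.5, 0, 0, 0, -1.6, 100, 0, 14.5, 0, 0, 0, -1.6, 100, 0, 14.5, 0, 0, 0, -1.6, 100, 0, 14.5, 0, 0, 0, -1.6, 100, 0, 14.5, 0, 0, 0, -1.6, 100, 0, 14.5, 0, 0, 0, -1.6, 100, 0, 14.5, 0, 0, 0, -1.6, 100]

```text
clock: 29.5
ee_pos: [0.5217, -0.0035, 0.1614]
tool_rot: [-0.0, 0.703, 0.711, -0.0]
ft_force: [0.2, -0.5, -0.8]
grip_width: 0.0852
grip_force: 0.0
```

Request:
carry_out:
  commands: [-0.2, 14.5, 0, 0, 0, -1.6, 100, -0.2, 14.5, 0, 0, 0, -1.6, 100, -0.2, 14.5, 0, 0, 0, -1.6, 100, -0.2, 14.5, 0, 0, 0, -1.6, 100, -0.2, 14.5, 0, 0, 0, -1.6, 100, -0.2, 14.5, 0, 0, 0, -1.6, 100, -0.2, 14.5, 0, 0, 0, -1.6, 100, -0.2, 14, 0, 0, 0, -1.6, 100]

```text
clock: 30.17
ee_pos: [0.5199, 0.1119, 0.1614]
tool_rot: [-0.0, 0.778, 0.629, -0.0]
ft_force: [0.1, -0.3, -0.0]
grip_width: 0.0854
grip_force: 0.0
```

```bash
python3 look.py w9 shell_mill_mid; python3 -c "
from h import *;import pickle
w=pickle.load(open('w9.pkl','rb'));print(proj(w,[[.521,.111,.078],[.521,.111,.045]]).round())"
```

```text
t 30.17 tcp [519.9 111.9 161.4] yawy -12.1 zax [-9.e-04  2.e-04 -1.e+00] w 85.4 F [ 0.1 -0.3 -0. ]
shell_mill_mid [([227.0, 310.0], 0.61), ([322.0, 197.0], 0.58), ([348.0, 342.0], 0.58)]
[[323. 205.]
 [323. 192.]]
```

View pics/w9.png

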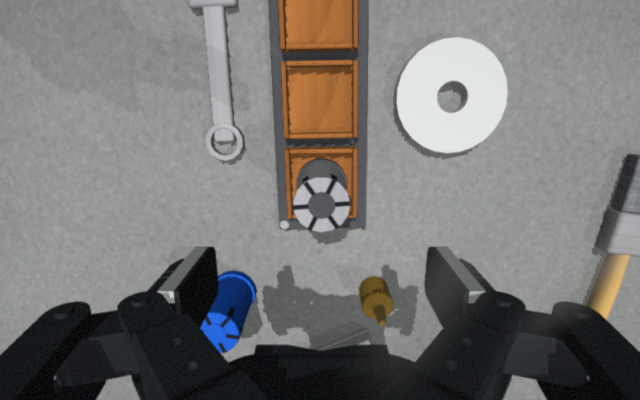

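The grey shell mill is at (321,205). The blue look-alike at (230,315) and the orange piece at (377,300) are near, so I check finger clearance.

```bash
python3 -c "
from h import *;import pickle
w=pickle.load(open('w9.pkl','rb'))
a=np.radians(-12.1);ty=np.array([np.cos(a),np.sin(a)]);tx=np.array([-ty[1],ty[0]])
for n,p,z in(('blue',(221,333),.066),('bluebase',(238,280),.004),('orange',(376,295),.02),('shell',(321,205),.078)):
  P=onplane(w,[p],z)[0][:2];d=P-[.520,.112];print(n,P.round(4),'tool x,y mm',(1000*d@tx).round(),(1000*d@ty).round())"
```

```text
blue [0.4213 0.0225] tool x,y mm -108.0 -78.0
bluebase [0.4239 0.0343] tool x,y mm -96.0 -78.0
orange [0.5466 0.0018] tool x,y mm -102.0 49.0
shell [0.5198 0.1114] tool x,y mm -1.0 -0.0
```

All clear by more than 60 mm. I descend and grip.

Request:
carry_out:
  commands: [0, 0, -17, 0, 0, 0, 100, 0, 0, -17, 0, 0, 0, 100, 0, 0, -17, 0, 0, 0, 100, 0, 0, -17, 0, 0, 0, 100, 0, 0, -17, 0, 0, 0, 100, 0, 0, -17, 0, 0, 0, 100, 0, 0, -14, 0, 0, 0, 100, 0, 0, -8, 0, 0, 0, 100]

```text
clock: 30.93
ee_pos: [0.519, 0.11, 0.0357]
tool_rot: [-0.001, 0.777, 0.629, -0.002]
ft_force: [0.5, -0.5, -0.5]
grip_width: 0.0856
grip_force: 0.0
```

Request:
carry_out:
  commands: [0, 0, 0, 0, 0, 0, 25, 0, 0, 0, 0, 0, 0, 25, 0, 0, 0, 0, 0, 0, 25, 0, 0, 0, 0, 0, 0, 25, 0, 0, 0, 0, 0, 0, 25, 0, 0, 0, 0, 0, 0, 25, 0, 0, 0, 0, 0, 0, 25, 0, 0, 0, 0, 0, 0, 25]

```text
clock: 31.6
ee_pos: [0.5216, 0.1108, 0.0392]
tool_rot: [0.0, 0.777, 0.629, 0.001]
ft_force: [-2.2, -0.1, 5.8]
grip_width: 0.0368
grip_force: 60.5
```

Request:
carry_out:
  commands: [0, 0, 5, 0, 0, 0, 25, 0, 0, 15, 0, 0, 0, 25, 0, 0, 20, 0, 0, 0, 25, 0, 0, 20, 0, 0, 0, 25, 0, 0, 20, 0, 0, 0, 25, 0, 0, 20, 0, 0, 0, 25, 0, 0, 20, 0, 0, 0, 25, 0, 0, 10, 0, 0, 0, 25]

```text
clock: 32.27
ee_pos: [0.5216, 0.1106, 0.1701]
tool_rot: [0.001, 0.777, 0.629, 0.001]
ft_force: [1.4, 1.5, -3.7]
grip_width: 0.0368
grip_force: 60.6
```

Request:
carry_out:
  commands: [-0.9, -12.3, 0, 0, 0, 1.6, 25, -0.9, -12.3, 0, 0, 0, 1.6, 25, -0.9, -12.3, 0, 0, 0, 1.6, 25, -0.9, -12.3, 0, 0, 0, 1.6, 25, -0.9, -12.3, 0, 0, 0, 1.6, 25, -0.9, -12.3, 0, 0, 0, 1.6, 25, -0.9, -12.3, 0, 0, 0, 1.6, 25, -0.9, -12.3, 0, 0, 0, 1.6, 25]

```text
clock: 32.93
ee_pos: [0.5126, 0.0115, 0.1667]
tool_rot: [-0.001, 0.702, 0.712, -0.001]
ft_force: [1.1, 0.2, -3.7]
grip_width: 0.0364
grip_force: 60.6
```

Request:
carry_out:
  commands: [-0.9, -12.3, 0, 0, 0, 1.6, 25, -0.9, -12.3, 0, 0, 0, 1.6, 25, -0.9, -12.3, 0, 0, 0, 1.6, 25, -0.9, -12.3, 0, 0, 0, 1.6, 25, -0.9, -12.3, 0, 0, 0, 1.6, 25, -0.9, -12.3, 0, 0, 0, 1.6, 25, -0.9, -12.3, 0, 0, 0, 1.7, 25, -0.9, -12.3, 0, 0, 0, 1.7, 25]

```text
clock: 33.6
ee_pos: [0.5054, -0.0867, 0.1667]
tool_rot: [-0.001, 0.617, 0.787, -0.0]
ft_force: [0.0, -0.6, -4.4]
grip_width: 0.037
grip_force: 60.6
```

Request:
carry_out:
  commands: [0, 0, 0, 0, 0, 0, 25, 0, 0, 0, 0, 0, 0, 25, 0, 0, 0, 0, 0, 0, 25, 0, 0, 0, 0, 0, 0, 25, 0, 0, 0, 0, 0, 0, 25, 0, 0, 0, 0, 0, 0, 25, 0, 0, 0, 0, 0, 0, 25, 0, 0, 0, 0, 0, 0, 25]

```text
clock: 34.27
ee_pos: [0.5064, -0.086, 0.1678]
tool_rot: [0.0, 0.617, 0.787, 0.0]
ft_force: [-0.9, -0.1, -2.2]
grip_width: 0.0368
grip_force: 60.6
```

Request:
carry_out:
  commands: [0, -0.5, -25, 0, 0, 0, 25, 0, 0, -25, 0, 0, 0, 25, 0, 0, -25, 0, 0, 0, 25, 0, 0, -20, 0, 0, 0, 25, 0, 0, -15, 0, 0, 0, 25, 0, 0, -11, 0, 0, 0, 25, 0, 0, -7, 0, 0, 0, 25, 0, 0, -4, 0, 0, 0, 25]

```text
clock: 34.93
ee_pos: [0.5062, -0.0867, 0.0351]
tool_rot: [-0.0, 0.617, 0.787, -0.0]
ft_force: [-0.5, 0.5, -3.8]
grip_width: 0.0369
grip_force: 60.7
```

Request:
carry_out:
  commands: [0, 0, -0.5, 0, 0, 0, 25, 0, 0, -0.5, 0, 0, 0, 25, 0, 0, -0.5, 0, 0, 0, 25, 0, 0, -0.5, 0, 0, 0, 25, 0, 0, -0.5, 0, 0, 0, 25, 0, 0, -0.5, 0, 0, 0, 25, 0, 0, 0, 0, 0, 0, 25, 0, 0, 0, 0, 0, 0, 25]

```text
clock: 35.6
ee_pos: [0.5068, -0.0869, 0.0333]
tool_rot: [0.0, 0.617, 0.787, 0.0]
ft_force: [-0.1, -0.7, -1.7]
grip_width: 0.0368
grip_force: 60.9
```

Force is easing off as it touches. I take it 1 mm further, release, rise, and back off to look.

Request:
carry_out:
  commands: [0, 0, -0.5, 0, 0, 0, 25, 0, 0, -0.5, 0, 0, 0, 25, 0, 0, 0, 0, 0, 0, 25, 0, 0, 0, 0, 0, 0, 55, 0, 0, 0, 0, 0, 0, 70, 0, 0, 0, 0, 0, 0, 100, 0, 0, 0, 0, 0, 0, 100, 0, 0, 0, 0, 0, 0, 100]

```text
clock: 36.27
ee_pos: [0.5064, -0.0867, 0.0317]
tool_rot: [0.0, 0.617, 0.787, 0.0]
ft_force: [0.1, 0.3, -0.4]
grip_width: 0.0853
grip_force: 0.0
```

Request:
carry_out:
  commands: [0, 0, 10, 0, 0, 0, 100, 0, 0, 15, 0, 0, 0, 100, 0, 0, 20, 0, 0, 0, 100, 0, 0, 25, 0, 0, 0, 100, 0, 0, 25, 0, 0, 0, 100, 0, 0, 25, 0, 0, 0, 100, 0, 0, 25, 0, 0, 0, 100, 0, 0, 25, 0, 0, 0, 100]

```text
clock: 36.93
ee_pos: [0.5062, -0.0867, 0.2038]
tool_rot: [0.0, 0.617, 0.787, 0.0]
ft_force: [0.3, -0.1, -1.0]
grip_width: 0.0856
grip_force: 0.0
```

Request:
carry_out:
  commands: [0, -10, 10, 0, 0, 0, 100, 0, -10, 10, 0, 0, 0, 100, 0, -10, 10, 0, 0, 0, 100, 0, -10, 10, 0, 0, 0, 100, 0, -10, 10, 0, 0, 0, 100, 0, -10, 10, 0, 0, 0, 100, 0, -10, 10, 0, 0, 0, 100, 0, 0, 0, 0, 0, 0, 100]

```text
clock: 37.6
ee_pos: [0.5075, -0.1593, 0.2742]
tool_rot: [0.002, 0.618, 0.786, 0.0]
ft_force: [0.4, -0.7, -0.6]
grip_width: 0.0851
grip_force: 0.0
```

```bash
python3 look.py w10
```

```text
t 37.6 tcp [ 507.5 -159.3  274.2] yawy 13.66 zax [ 0.0031 -0.002  -1.    ] w 85.1 F [ 0.4 -0.7 -0.6]
```

View pics/w10.png

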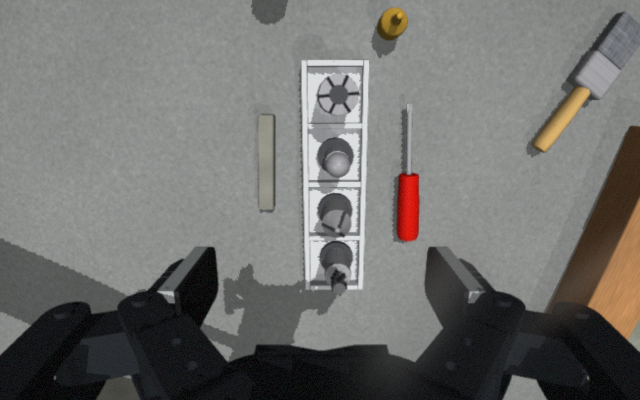

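The four cutters stand upright in their bays: shell mill (338,95) at the left-hand end, then ball cutter (336,158), countersink (336,217) and end mill (337,268) at the right-hand end. That is the reverse of the starting order, so I hand in.

```bash
python3 -c "
from plant import ctrl
print(ctrl.hand_in())"
```

```text
the job is handed in; nothing more can be done
None
```

All four cutters stand upright in the outgoing rack in reverse order (left to right: shell mill, ball cutter, countersink, end mill), and I handed the job in at about 38 s on the robot's clock.

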